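# Click the julienne insert into the V-slicer

## Task

Fit the orange julienne insert to the V-slicer: take it out of the wire drying rack, slide it comb edge first into the slot at the raised end of the slicer and push it all the way home, firmly but without ramming it, until the red tongue clicks up into its window, then let go. Leave the green insert standing in the rack, and leave the honey jar and the espresso cup where they are.

Things in the scene. Friction and masses are not known exactly. Their poses are not given: they have to be found in the camera images.
- insert_orange_center (a point): centre of the orange insert, a flat rigid plate 120 x 76 x 7 mm, 64-112 g, faces alike (either may face up); starts upright in either place of the rack, steel comb edge down. z runs along its length from comb edge (60 mm below) to the plain end to grip (60 mm above), y along its width, x across its thickness. Through window 20 x 20 mm on its centre line, 16-36 mm from the comb edge.
- insert_green_center (a point): centre of the green insert, of the same size and axes, upright in the rack's other place. It stays there.
- deck: V-slicer deck on a kick-stand and suction feet, fixed: black rails, grey runway, white slot mouth at the raised end. Origin: centre of the mouth, 157 mm above the worktop. z points up the slope out of the slot, 40 degrees from vertical, leaning back to the robot; the insert goes in along -z. x normal to the runway, y across. Slot 9.4 mm (x) by 79.4 mm (y); flared lips reach 4 mm above the origin.
- slot_stop: middle of the slot's end stop, 112 mm down the slot (-z of the deck; same axes): an insert that is home stands 8 mm out of the mouth. From about 83 mm in, its comb edge rides over the sprung tongue and a push of 6 to 15 N is needed until the click, 2 mm before the stop. An insert let go of earlier stays in the slot, sliding down no further than the tongue.
- tongue (a joint): sprung red latch tongue in the runway, hinge angle in rad: 0 = up (as at the start, and again after the click, standing in the insert's window), about 0.05 to 0.2 while an insert presses it down.
- rack: steel wire drying rack, fixed; origin under its centre, 116 mm long (its x), 86 mm wide (its y). Its two places, at x = -32 and +32 mm, each hold an insert upright, comb edge 14.5 mm above the worktop, with slack of 1.5 mm between two wire arches 78 mm high. The inserts' tops are at 134 mm; they lift straight out. Their faces look along the rack's x.
- honey_jar_0: glass honey jar with metal lid, 71 mm across, 110 mm high, loose; origin under its centre.
- cup_0: striped espresso cup, 60 x 84 x 49 mm, loose; origin under its centre.
Mind the look-alikes: they are no part of the job. What is shaped like the part that bears insert_orange_center but purple is not meant.

How it is judged:
By the outcome, as a careful person would: the job done as asked, in the order asked, and still so for the second after the job is handed in, with the robot touching nothing.
It also fails if it takes over 48 s, if anything falls off the work surface, if the arm or the gripper's body presses on something with over 40 N, if the wrist force passes 120 N, or if a joint passes its speed limit or range.

## Robot

A 6-joint arm with a two-finger parallel gripper is mounted at the origin on a cart in front of the work surface, level with it; the furniture and walls round the work are solid. World frame = base frame: x ahead of the robot, y to its left, z up, the work surface at z = 0. Lengths are in mm, angles in rad, forces in N, time in s.
With the tool pointing down it reaches from about 275 to 750 mm from the base axis. Payload 10.2 kg.
Tool frame: the origin (TCP) lies at the very end of the fingers, on their centre line; the grasp point (between the pads) lies 19 mm behind it; z points along the fingers, y is the line along which they close (so a half turn about z gives the same grasp; the last joint's range is limited). The gripper opens to 85 mm and grips with 20 to 120 N. Pads are 22 mm wide; open, the fingers measure 114 mm over their backs; the gripper's body (76 mm by 85 mm) begins 54 mm behind the grasp point. The pads swing forward as they close: fully open they stand 13 mm farther back than shut.
Start: joints at [-1.349, 0.313, 1.498, -0, 1.331, -0.223], TCP at [225.884, -473.928, 231.294] pointing down, gripper open.
Joint ranges: [-2.94, 2.94], [-0.97, 2.17], [0.19, 2.56], [-1.23, 4.37], [0.02, 3.11], [-2.88, 2.88]. Speed limits (rad/s): [2.39, 2.39, 3.01, 3.14, 3.14, 3.14].

## Interface

Orientations are given as a unit quaternion [w, x, y, z].
In Python, from rig import telemetry, optics, ctrl gives the robot as it stands.
- The arm moves only by the tool servo_tool, never from a script. Its argument "deltas" is a list of rows, each a list of 3 entries, a list of its own where there are three numbers: the shift along the tool's x, y, z in units of 20 cm (1.0 is 20 cm), then the turn, a rotation vector about the tool's x, y, z in units of 90 degrees (1.0 is 90 degrees), then the opening, from 0 (shut) to 1 (fully open). A call has 1 to 8 rows; each row shifts and turns the commanded pose from where the row before left it, along the tool's axes as they then stand; what a row does not reach is not made up. A row lasts 1/10 s, in which the tool goes at most 50 mm and 8.59 degrees, less where a joint would pass 70% of its speed; a pose out of reach is approached as far as the arm can. A call with a number of a shift or a turn outside -1 to 1 is refused whole. A call with a gripper value outside its range is refused whole. The fingers move at their own pace and stop on an object; "squeeze" is the grip in N (left out, the last holds). Time passes only in rows, so rows that do not move let the fingers close. It gives the time, the measured TCP pose, the force, the opening and the grip force at its end, in the units of the state.
- telemetry.sense(): the state, without advancing time (a new reading comes with each control period).
- optics.capture(name): name is "side" or "top" or "wrist"; returns the picture (384x512x3 uint8, blue, green, red); there is no depth.
- optics.camera_model(name): a dict with "vfov" (degrees; the focal length in pixels is half the picture's height over the tangent of half this angle, whatever the lens; pixels are square), "cx", "cy" (the principal point, pixels), "dist" ([k1, k2, p1, p2, k3] as OpenCV has them; the pictures are not rectified), "R" (3x3) and "t" (3): a world point X has camera coordinates R X + t; the wrist camera has in their place "mount" (4x4, takes a point from camera to tool coordinates, whose origin is the TCP and whose axes are the flange's). Camera axes: x right, y down, z forward; pixel columns grow to the right and rows downward; lengths in mm; the calibration is good to about 2 mm. A picture is of the moment at which its call begins: read the wrist's pose just before it. camera_model takes no time and is no camera call.
- ctrl.finish_job(): hands the job in; it is judged then, once.
The state is a dict: "time_s": time; "joints": joint angles; "dq": joint speeds; "tau": joint torques, N m; "eef_pos": TCP position; "ee_rot": TCP orientation; "force": force on the tool from outside, world axes, zero at the start; "wrist_torque": the same for the moment, N m; "grip_width": opening from 0.0 (shut) to 1.0 (fully open); "grip_force": force on a finger pad.
Only numpy, scipy, OpenCV 4.12 (cv2) and the standard library are available. Lean on these libraries where they do the work, as an engineer would, in place of code of your own. Each camera call takes 0.05 s, during which the arm holds its last target. There are 200 camera calls.

## Working session

There is one attempt and no reset: what is moved stays moved. The work goes in short steps, Python scripts to look and compute and a tool call to move; the robot and the scene stay as the last step left them, time stands still between calls to the robot, and variables do not carry over. Pictures are saved under pics/ and viewed, at most 10 in all, crops included, and the job is handed in when it is done.

Besides the shell and the picture viewer there is one more tool, called after "Call:" by a JSON object that holds its "method" and its "body", one argument or row to a line. servo_tool: Moves the arm, as the interface text tells. Its arguments: {"type":"object","properties":{"deltas":{"type":"array"},"squeeze":{"type":"number"}},"required":["deltas"]}

```bash
mkdir -p pics; ls; python3 - <<'E'
from rig import telemetry, optics, ctrl
import cv2, numpy as np
s=telemetry.sense(); print(s)
for n in("side","top","wrist"):
    im=optics.capture(n); cv2.imwrite(f"pics/{n}0.png",im); print(n,optics.camera_model(n))
E
```

```text
pics
{'time_s': 0.0, 'joints': array([-1.34937752e+00,  3.13433268e-01,  1.49845516e+00,  1.35920727e-05,
        1.33096292e+00, -2.23408620e-01]), 'dq': array([ 0.00091638,  0.0022423 ,  0.00101565, -0.00048309, -0.00028552,
       -0.00020594]), 'tau': array([-1.60467716e-04, -4.12263429e+01, -2.59737843e+01, -2.86165568e-04,
        4.12223657e-03, -2.25379033e-06]), 'eef_pos': array([ 225.83938559, -473.66085613,  230.73682488]), 'ee_rot': array([-6.29338936e-04,  9.75368027e-01,  2.20582900e-01,  7.22663627e-06]), 'force': array([ 0.0047389 , -0.50125401, -0.07811081]), 'wrist_torque': array([ 0.00425132, -0.00975584,  0.02259949]), 'grip_force': 0.0, 'grip_width': 0.9969918926058076}
side {'vfov': 43.83756758795663, 'cx': 251.4048737636502, 'cy': 191.48357671534689, 'dist': array([-0.03289244,  0.        ,  0.        ,  0.        ,  0.        ]), 'R': array([[ 0.99527501, -0.09686439, -0.00670432],
       [-0.05384791, -0.49318863, -0.86825421],
       [ 0.08079642,  0.86451273, -0.49607427]]), 't': array([-521.81480949,  268.26678169,  934.53009323])}
top {'vfov': 43.55728714
[... 170 characters left out ...]
.99997772, -0.00262754],
       [-0.99837738, -0.00597761, -0.05662927],
       [ 0.0566123 ,  0.00297077, -0.99839182]]), 't': array([ 264.80601422,  586.55732617, 1153.57845667])}
wrist {'vfov': 58.258453329102686, 'cx': 255.9192366231581, 'cy': 188.08313984909267, 'dist': array([-0.00939954,  0.        ,  0.        ,  0.        ,  0.        ]), 'mount': array([[ 1.91820535e-04, -9.44982961e-01, -3.27119498e-01,
         8.39917637e+01],
       [ 9.99999980e-01,  1.65426281e-04,  1.08509321e-04,
        -3.97475928e-01],
       [-4.84252978e-05, -3.27119512e-01,  9.44982975e-01,
        -1.41700405e+02],
       [ 0.00000000e+00,  0.00000000e+00,  0.00000000e+00,
         1.00000000e+00]])}
```

View pics/side0.png

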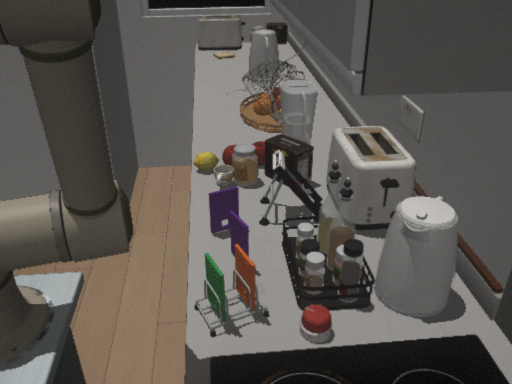

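View pics/top0.png

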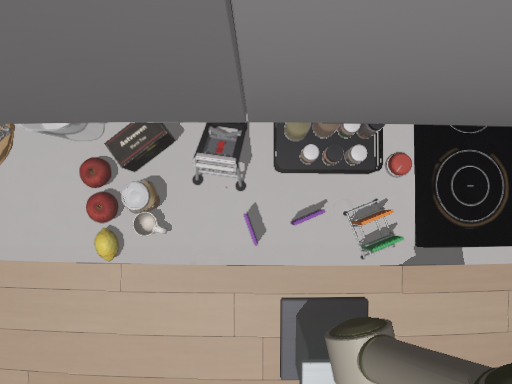

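The side view shows the rack at about (232,290), with orange at (245,275) and green at (215,287), and the deck at about (290,190). Purple decoys stand at (224,210) and (239,235). In the top view orange is at (373,217), green at (383,243) and the deck at (220,155), with its raised end toward the robot.

```bash
cat > h.py <<'E'
import cv2, numpy as np
from rig import telemetry, optics, ctrl
from scipy.spatial.transform import Rotation as Rn
def tool():
    s=telemetry.sense(); q=s['ee_rot']; return np.array(s['eef_pos']),Rn.from_quat([q[1],q[2],q[3],q[0]]).as_matrix(),s
def rays(name,px,pose=None):
    m=optics.camera_model(name); f=192/np.tan(np.radians(m['vfov']/2))
    K=np.array([[f,0,m['cx']],[0,f,m['cy']],[0,0,1]])
    p=cv2.undistortPoints(np.array(px,float).reshape(-1,1,2),K,np.array(m['dist']))[:,0]
    d=np.c_[p,np.ones(len(p))]
    if name=='wrist':
        P,R,_=pose; M=m['mount']; return P+R@M[:3,3], d@(R@M[:3,:3]).T
    R=np.array(m['R']); return -R.T@m['t'], d@R
def onz(name,px,z,pose=None):
    o,d=rays(name,px,pose); return o+d*((z-o[2])/d[:,2])[:,None]
def tri(n1,p1,n2,p2,pose=None):
    o,d=rays(n1,[p1],pose);O,D=rays(n2,[p2],pose);d=d[0];D=D[0]
    t=np.linalg.lstsq(np.c_[d,-D],O-o,rcond=None)[0]
    a=o+t[0]*d;b=O+t[1]*D; return (a+b)/2,np.linalg.norm(a-b)
def mask(im,h0,h1,s=120,v=50):
    h=cv2.cvtColor(im,cv2.COLOR_BGR2HSV); return cv2.inRange(h,(h0,s,v),(h1,255,255))
E
python3 - <<'E'
from h import *
t=cv2.imread('pics/top0.png');s=cv2.imread('pics/side0.png')
for n,h in(('orange',(5,18)),('green',(50,75))):
    m=mask(t,*h); m[:200]=0; c=max(cv2.findContours(m,0,1)[0],key=cv2.contourArea)
    r=cv2.minAreaRect(c);print(n,r); print(onz('top',cv2.boxPoints(r),134).round(0).tolist(), onz('top',[r[0]],134))
a=cv2.resize(t[115:205,180:265],None,fx=4.7,fy=4.7,interpolation=2)
b=cv2.resize(s[125:235,250:335],None,fx=4.7,fy=4.7,interpolation=2)
H=max(a.shape[0],b.shape[0]);o=np.zeros((H,a.shape[1]+b.shape[1],3),np.uint8);o[:a.shape[0],:a.shape[1]]=a;o[:b.shape[0],a.shape[1]:]=b
o=np.clip(o*1.4,0,255).astype(np.uint8)
cv2.imwrite('pics/c1.png',o);print(o.shape)
E
```

```text
orange ((372.48028564453125, 217.26614379882812), (6.125845432281494, 41.65574645996094), 69.22774505615234)
[[500.0, 63.0, 134.0], [533.0, -24.0, 134.0], [520.0, -29.0, 134.0], [488.0, 59.0, 134.0]] [[510.41437624  17.64639464 134.        ]]
green ((386.5999755859375, 242.69998168945312), (6.260990619659424, 32.64659881591797), 63.43495178222656)
[[445.0, 22.0, 134.0], [477.0, -44.0, 134.0], [464.0, -50.0, 134.0], [432.0, 16.0, 134.0]] [[454.45524554 -13.93109065 134.        ]]
(517, 800, 3)
```

View pics/c1.png

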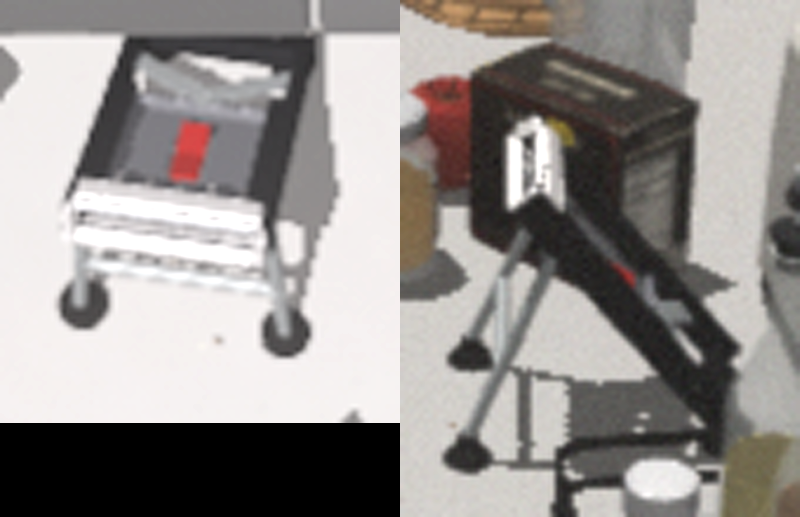

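The deck crop shows the white slot mouth spanning about (75,195) to (262,265), with the slot line between the lips near (170,228). That is top pixel (216.2,163.5). The red tongue is at (190,150) in the crop.

```bash
python3 - <<'E'
from h import *
f=lambda a:np.array(a)/4.7+[180,115]
print(onz('top',[f((170,228)),f((75,215)),f((265,240))],157).round(0))
print(onz('top',[f((165,202)),f((170,250))],160).round(0))
g=lambda x,y:np.array([x-400,y])/4.7+[250,125]
print(tri('top',f((170,228)),'side',g(528,165)))
# rails: top ends of black rails
print(onz('top',[f((125,40)),f((318,40))],40).round(0), onz('top',[f((75,190)),f((270,215))],157).round(0))
print(onz('top',[(145,223),(136,195)],50).round(0))
P,R,s=tool();print(R.round(3))
E
```

```text
[[625. 360. 157.]
 [630. 404. 157.]
 [619. 317. 157.]]
[[636. 362. 160.]
 [614. 360. 160.]]
(array([625.55155657, 360.15020893, 157.77541851]), np.float64(2.2399226552228875))
[[734. 396.  40.]
 [734. 296.  40.]] [[642. 404. 157.]
 [631. 315. 157.]]
[[493. 539.  50.]
 [559. 562.  50.]]
[[ 0.903  0.43  -0.   ]
 [ 0.43  -0.903  0.001]
 [ 0.    -0.001 -1.   ]]
```

```bash
cat >> h.py <<'E'
def Rt(psi,tilt):
    """tool y along heading psi (deg), tool z tilted forward by tilt from straight down"""
    p,t=np.radians([psi,tilt]);h=np.array([np.cos(p),np.sin(p),0]);u=np.array([0,0,1.])
    z=np.sin(t)*h-np.cos(t)*u; y=np.cos(t)*h+np.sin(t)*u; return np.c_[np.cross(y,z),y,z]
def plan(P1,R1,n,g,start=None,v=True):
    P,R=start if start else tool()[:2]; P0=P.copy();rv=Rn.from_matrix(R.T@R1).as_rotvec()
    for i in range(n):
        Pn=P0+(np.array(P1)-P0)*(i+1)/n
        d=R.T@(Pn-P)/200; w=rv/n/(np.pi/2)
        d=d.round(3);w=w.round(3)
        if v: print(f"[{[float(x) for x in d]},{[float(x) for x in w]},{g}],")
        P=P+R@d*200; R=R@Rn.from_rotvec(w*np.pi/2).as_matrix()
    print('end',P.round(1),'angerr',np.degrees(Rn.from_matrix(R.T@R1).magnitude()).round(2)); return P,R
E
python3 - <<'E'
from h import *
a=plan([440,-60,260],Rt(5,0),12,1)
plan([561,368,234],Rt(-7,40),12,1,a)
E
```

```text
[[0.155, -0.117, -0.012],[-0.0, -0.0, -0.064],1],
[[0.165, -0.101, -0.012],[-0.0, -0.0, -0.064],1],
[[0.175, -0.084, -0.012],[-0.0, -0.0, -0.064],1],
[[0.183, -0.066, -0.012],[-0.0, -0.0, -0.064],1],
[[0.188, -0.048, -0.012],[-0.0, -0.0, -0.064],1],
[[0.192, -0.028, -0.012],[-0.0, -0.0, -0.064],1],
[[0.194, -0.008, -0.012],[-0.0, -0.0, -0.064],1],
[[0.194, 0.01, -0.012],[-0.0, -0.0, -0.064],1],
[[0.192, 0.03, -0.012],[-0.0, -0.0, -0.064],1],
[[0.188, 0.05, -0.012],[-0.0, -0.0, -0.064],1],
[[0.182, 0.067, -0.012],[-0.0, -0.0, -0.064],1],
[[0.174, 0.086, -0.012],[-0.0, -0.0, -0.064],1],
end [440.  -59.9 260. ] angerr 0.4
[[0.174, 0.065, 0.011],[-0.037, -0.004, 0.01],1],
[[0.174, 0.061, 0.014],[-0.037, -0.004, 0.01],1],
[[0.176, 0.057, 0.015],[-0.037, -0.004, 0.01],1],
[[0.177, 0.054, 0.018],[-0.037, -0.004, 0.01],1],
[[0.178, 0.05, 0.02],[-0.037, -0.004, 0.01],1],
[[0.178, 0.046, 0.022],[-0.037, -0.004, 0.01],1],
[[0.179, 0.041, 0.023],[-0.037, -0.004, 0.01],1],
[[0.181, 0.038, 0.024],[-0.037, -0.004, 0.01],1],
[[0.181, 0.033, 0.025],[-0.037, -0.004, 0.01],1],
[[0.181, 0.029, 0.026],[-0.037, -0.004, 0.01],1],
[[0.182, 0.025, 0.026],[-0.037, -0.004, 0.01],1],
[[0.183, 0.02, 0.027],[-0.037, -0.004, 0.01],1],
end [561.  368.  233.9] angerr 0.38
```

Call:
{"method": "servo_tool", "body": {
  "deltas": [
    [[0.155,-0.117,-0.012],[0,0,-0.064],1],
    [[0.165,-0.1,-0.012],[0,0,-0.064],1],
    [[0.175,-0.084,-0.012],[0,0,-0.064],1],
    [[0.183,-0.066,-0.012],[0,0,-0.064],1],
    [[0.188,-0.048,-0.012],[0,0,-0.064],1],
    [[0.192,-0.028,-0.012],[0,0,-0.064],1],
    [[0.194,-0.008,-0.012],[0,0,-0.064],1],
    [[0.194,0.01,-0.012],[0,0,-0.064],1]
  ],
  "squeeze": 20
}}

```text
time_s: 0.95
eef_pos: [369.1, -196.7, 250.6]
ee_rot: [-0.0, 0.81, 0.586, 0.0]
force: [-0.1, 0.1, 0.1]
grip_width: 0.996
grip_force: 0.0
```

Call:
{"method": "servo_tool", "body": {
  "deltas": [
    [[0.192,0.03,-0.012],[0,0,-0.064],1],
    [[0.188,0.05,-0.012],[0,0,-0.064],1],
    [[0.182,0.067,-0.012],[0,0,-0.064],1],
    [[0.174,0.086,-0.012],[0,0,-0.064],1],
    [[0.174,0.065,0.011],[-0.037,-0.004,0.01],1],
    [[0.174,0.061,0.014],[-0.037,-0.004,0.01],1],
    [[0.176,0.057,0.015],[-0.037,-0.004,0.01],1],
    [[0.177,0.054,0.018],[-0.037,-0.004,0.01],1]
  ]
}}

```text
time_s: 1.75
eef_pos: [480.5, 83.9, 251.4]
ee_rot: [0.089, 0.696, 0.708, 0.078]
force: [1.1, -0.5, 0.2]
grip_width: 1.004
grip_force: 0.0
```

Call:
{"method": "servo_tool", "body": {
  "deltas": [
    [[0.178,0.05,0.02],[-0.037,-0.004,0.01],1],
    [[0.178,0.046,0.022],[-0.037,-0.004,0.01],1],
    [[0.179,0.041,0.023],[-0.037,-0.004,0.01],1],
    [[0.181,0.038,0.024],[-0.037,-0.004,0.01],1],
    [[0.181,0.033,0.025],[-0.037,-0.004,0.01],1],
    [[0.181,0.029,0.026],[-0.037,-0.004,0.01],1],
    [[0.182,0.025,0.026],[-0.037,-0.004,0.01],1],
    [[0.183,0.02,0.027],[-0.037,-0.004,0.01],1]
  ]
}}

```text
time_s: 2.55
eef_pos: [561.2, 369.3, 233.5]
ee_rot: [0.259, 0.701, 0.624, 0.227]
force: [0.9, -1.1, -0.1]
grip_width: 0.997
grip_force: 0.0
```

```bash
python3 - <<'E'
from h import *
optics.capture('top')
P,R,s=tool();im=optics.capture('wrist');cv2.imwrite('pics/w1.png',im);np.savez('w1.npz',P=P,R=R);print(P,s['joints'].round(2))
cv2.imwrite('pics/w1b.png',cv2.resize(im,(800,600),interpolation=2))
E
```

```text
[560.87963938 373.46437566 231.52171807] [ 0.57  0.44  1.48 -0.65  0.75  1.06]
```

View pics/w1b.png

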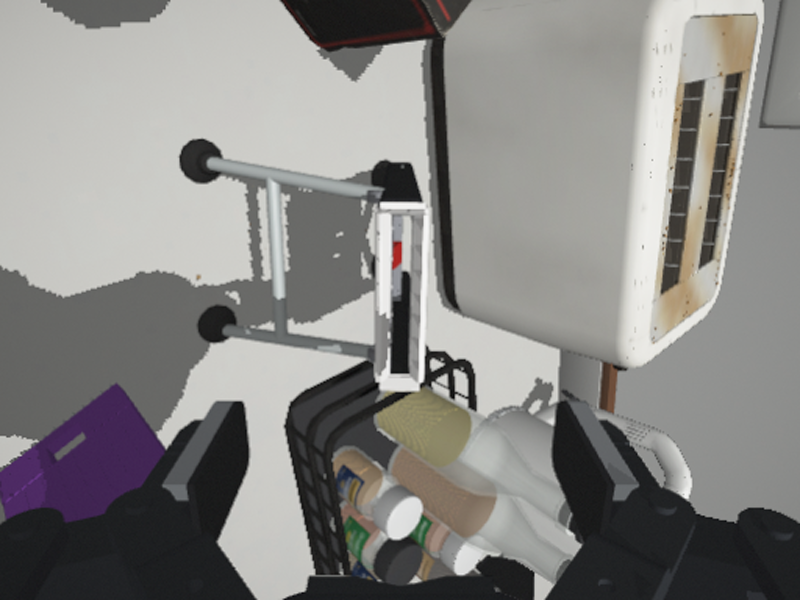

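The wrist view shows the mouth frame with outer corners at about (377,203), (430,205), (423,386) and (380,388) at 800-pixel scale. I'll zoom in.

```bash
python3 - <<'E'
import cv2,numpy as np
im=cv2.imread('pics/w1.png')
a=[cv2.resize(im[y:y+66,236:280],None,fx=9,fy=9,interpolation=0) for y in(126,190)]
cv2.imwrite('pics/c2.png',np.hstack(a))
E
```

```text
(no output)
```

View pics/c2.png

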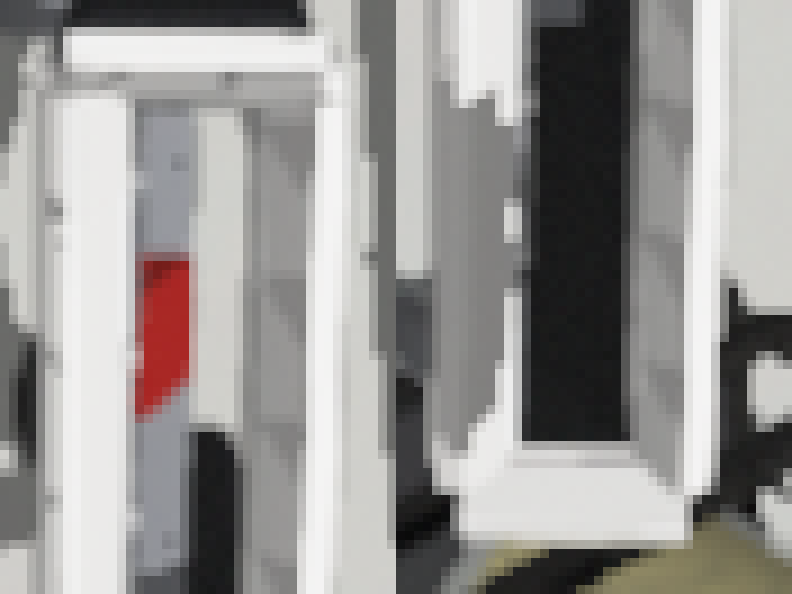

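In the zoom, the slot throat corners in zoomed pixels are (132,105), (245,105), (129,1016) and (236,1016). The lips flare outside them.

```bash
python3 - <<'E'
from h import *
w=np.load('w1.npz');pose=(w['P'],w['R'],0)
px=np.array([[132,105],[245,105],[129,1016],[236,1016]])/9+[236,126]-[.5,.5]
psi=-7
for k in range(3):
    n=-Rt(psi,40)[:,2]
    o,d=rays('wrist',np.vstack([px,px.mean(0)]),pose)
    c=o+d[4]*(157-o[2])/d[4][2]
    X=np.array([o+v*((c-o)@n)/(v@n) for v in d])
    v=(X[0]+X[1]-X[2]-X[3]);psi=np.degrees(np.arctan2(v[1],v[0]))-90
    c=X[:4].mean(0);print(c.round(1),psi.round(2),np.linalg.norm(v)/2,np.linalg.norm(X[0]-X[1]),np.linalg.norm(X[2]-X[3]), [np.degrees(np.arctan2(*(X[a]-X[b])[1::-1]))-0 for a,b in((0,2),(1,3))], X[:4].round(1).tolist())
# rough orange view target
a=plan([440,190,260],Rt(5,20),8,1); b=plan([505,17,236],Rt(20,0),10,1,a)
E
```

```text
[622.6 365.9 157. ] -6.91 78.85680446296361 8.779548586250439 9.201574492184792 [np.float64(82.96790478334056), np.float64(83.20283726267586)] [[624.0, 405.4, 154.1], [630.7, 404.7, 159.8], [614.3, 327.2, 154.1], [621.3, 326.4, 160.0]]
[622.6 365.9 157. ] -6.88 78.88412187192955 8.778232522954172 9.203100946858118 [np.float64(83.00278393586204), np.float64(83.23921623780026)] [[624.0, 405.5, 154.2], [630.6, 404.7, 159.8], [614.3, 327.2, 154.1], [621.3, 326.3, 160.0]]
[622.6 365.9 157. ] -6.86 78.89554939177893 8.777683220159505 9.203738393459657 [np.float64(83.01733872764349), np.float64(83.25439690406002)] [[623.9, 405.5, 154.2], [630.6, 404.7, 159.8], [614.4, 327.2, 154.1], [621.4, 326.3, 160.0]]
[[-0.121, -0.036, -0.053],[0.028, 0.009, -0.014],1],
[[-0.12, -0.041, -0.053],[0.028, 0.009, -0.014],1],
[[-0.118, -0.047, -0.052],[0.028, 0.009, -0.014],1],
[[-0.116, -0.051, -0.052],[0.028, 0.009, -0.014],1],
[[-0.114, -0.055, -0.051],[0.028, 0.009, -0.014],1],
[[-0.112, -0.061, -0.051],[0.028, 0.009, -0.014],1],
[[-0.11, -0.065, -0.049],[0.028, 0.009, -0.014],1],
[[-0.108, -0.07, -0.048],[0.028, 0.009, -0.014],1],
end [440. 190. 260.] angerr 0.42
[[-0.089, 0.019, 0.019],[0.022, 0.003, -0.016],1],
[[-0.09, 0.017, 0.019],[0.022, 0.003, -0.016],1],
[[-0.09, 0.016, 0.017],[0.022, 0.003, -0.016],1],
[[-0.091, 0.014, 0.016],[0.022, 0.003, -0.016],1],
[[-0.091, 0.012, 0.016],[0.022, 0.003, -0.016],1],
[[-0.091, 0.01, 0.014],[0.022, 0.003, -0.016],1],
[[-0.092, 0.009, 0.014],[0.022, 0.003, -0.016],1],
[[-0.092, 0.007, 0.013],[0.022, 0.003, -0.016],1],
[[-0.092, 0.005, 0.013],[0.022, 0.003, -0.016],1],
[[-0.093, 0.003, 0.012],[0.022, 0.003, -0.016],1],
end [505.   17.  235.9] angerr 0.37
```

```bash
python3 - <<'E'
from h import *
for i in range(3):
    P,R,s=tool();print(s['time_s'],P.round(1),np.abs(s['dq']).max().round(4)); im=optics.capture('wrist')
P,R,s=tool();im=optics.capture('wrist');print(P.round(1));cv2.imwrite('pics/w2.png',im)
a=cv2.imread('pics/w1.png',0);b=cv2.cvtColor(im,6)
r=cv2.matchTemplate(b[100:280,200:320],a[122:262,228:288],5);_,v,_,l=cv2.minMaxLoc(r);print(v,l)
sub=b[100+l[1]:240+l[1],200+l[0]:260+l[0]];ph=cv2.phaseCorrelate(a[122:262,228:288].astype(float),sub.astype(float))
sh=np.array([200+l[0]-228,100+l[1]-122])+ph[0];print(sh)
px=np.array([[132,105],[245,105],[129,1016],[236,1016]])/9+[236,126]-[.5,.5]+sh
n=-Rt(-6.9,40)[:,2];o,d=rays('wrist',np.vstack([px,px.mean(0)]),(P,R,0));c=o+d[4]*(157-o[2])/d[4][2]
X=np.array([o+v*((c-o)@n)/(v@n) for v in d]);v=(X[0]+X[1]-X[2]-X[3]);print(X[4],np.degrees(np.arctan2(v[1],v[0]))-90)
E
```

```text
2.65 [560.3 371.1 231.4] 0.1274
2.7 [560.4 369.3 232. ] 0.0471
2.75 [560.7 368.  232.7] 0.0328
[561.  367.3 233.4]
0.8662758469581604 (27, 15)
[-0.79911425 -5.64579443]
[623.56791983 365.19521842 157.        ] -6.930345324461811
```

Call:
{"method": "servo_tool", "body": {
  "deltas": [
    [[-0.12,-0.036,-0.053],[0.028,0.009,-0.014],1],
    [[-0.12,-0.041,-0.053],[0.028,0.009,-0.014],1],
    [[-0.118,-0.047,-0.052],[0.028,0.009,-0.014],1],
    [[-0.116,-0.051,-0.052],[0.028,0.009,-0.014],1],
    [[-0.114,-0.055,-0.051],[0.028,0.009,-0.014],1],
    [[-0.112,-0.061,-0.051],[0.028,0.009,-0.014],1],
    [[-0.11,-0.065,-0.049],[0.028,0.009,-0.014],1],
    [[-0.108,-0.07,-0.048],[0.028,0.009,-0.014],1]
  ]
}}

```text
time_s: 3.65
eef_pos: [439.3, 185.6, 262.9]
ee_rot: [0.115, 0.665, 0.727, 0.129]
force: [0.3, -0.6, -0.2]
grip_width: 1.003
grip_force: 0.0
```

Call:
{"method": "servo_tool", "body": {
  "deltas": [
    [[-0.12,0.024,0.024],[0.029,0.004,-0.021],1],
    [[-0.12,0.021,0.022],[0.029,0.004,-0.021],1],
    [[-0.12,0.018,0.021],[0.029,0.004,-0.021],1],
    [[-0.12,0.015,0.02],[0.029,0.004,-0.021],1],
    [[-0.12,0.012,0.018],[0.029,0.004,-0.021],1],
    [[-0.12,0.01,0.018],[0.029,0.004,-0.021],1],
    [[-0.12,0.007,0.017],[0.029,0.004,-0.021],1],
    [[-0.08,0.004,0.016],[0.025,0.004,-0.02],1]
  ]
}}

```text
time_s: 4.45
eef_pos: [504.2, 9.7, 237.6]
ee_rot: [-0.008, 0.572, 0.821, -0.002]
force: [0.8, -0.2, 0.4]
grip_width: 1.001
grip_force: 0.0
```

Call:
{"method": "servo_tool", "body": {
  "deltas": [
    [[0,0,0],[0,0,0],1],
    [[0,0,0],[0,0,0],1],
    [[0,0,0],[0,0,0],1]
  ]
}}

```text
time_s: 4.75
eef_pos: [503.6, 12.4, 237.6]
ee_rot: [-0.007, 0.571, 0.821, -0.001]
force: [-0.8, -0.6, 0.3]
grip_width: 0.999
grip_force: 0.0
```

```bash
python3 - <<'E'
from h import *
P,R,s=tool();im=optics.capture('wrist');cv2.imwrite('pics/w3.png',im);np.savez('w3.npz',P=P,R=R);print(P,R.round(3),s['joints'].round(2))
m=mask(im,5,18,100,40);c=max(cv2.findContours(m,0,1)[0],key=cv2.contourArea);print(cv2.minAreaRect(c),cv2.approxPolyDP(c,3,True)[:,0].tolist())
cv2.imwrite('pics/w3b.png',cv2.resize(im,(800,600),interpolation=2))
E
```

```text
[503.63150186  12.36613732 237.63600658] [[-0.347  0.938 -0.013]
 [ 0.938  0.347  0.006]
 [ 0.01  -0.01  -1.   ]] [-0.21  0.27  1.54  0.    1.35 -0.57]
((263.5, 183.5), (115.0, 11.0), 90.0) [[260, 126], [261, 241], [268, 241], [269, 164], [265, 126]]
```

View pics/w3b.png

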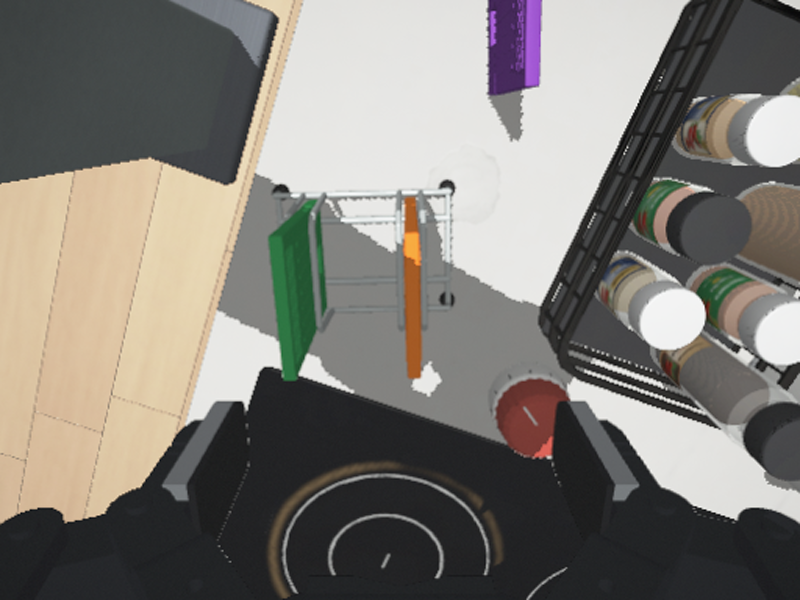

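The wrist view shows the orange top edge at about rows 149–241 and columns 261–269 at 512-pixel scale. Green stands to the left of it, at columns 175–208.

```bash
python3 - <<'E'
from h import *
w=np.load('w3.npz');pose=(w['P'],w['R'],0);im=cv2.imread('pics/w3.png')
m=mask(im,5,18,100,40)
for r in range(126,244,6)if 0 else [128,134,140,144,148,152,156,160,170,180,190,200,210,220,230,236,240,241,242]:
    c=np.where(m[r,230:300])[0]+230
    if len(c): print(r,c[0],c[-1],im[r,264].tolist())
ctr=[((lambda c:(c[0]+c[-1])/2)(np.where(m[r,230:300])[0]+230),r) for r in range(155,241)]
X=onz('wrist',ctr,134,pose);k=np.polyfit(X[:,1],X[:,0],1);psi=np.degrees(np.arctan(-k[0]))
e=onz('wrist',[(264.5,241.5),(263,147)],134,pose);print('psi',psi,e,np.linalg.norm(e[0]-e[1]))
y=np.array([-np.sin(np.radians(psi)),np.cos(np.radians(psi)),0]);yc=(e[0]+38*y)[1];print('c',np.polyval(k,yc),yc, (e[1]-38*y))
E
```

```text
128 259 265 [38, 92, 168]
134 259 265 [37, 91, 166]
140 259 266 [37, 92, 167]
144 259 266 [36, 91, 168]
148 259 267 [43, 114, 212]
152 259 268 [64, 171, 247]
156 258 268 [64, 170, 247]
160 258 268 [65, 170, 247]
170 258 268 [37, 90, 164]
180 259 268 [36, 90, 164]
190 259 268 [37, 91, 164]
200 259 269 [38, 91, 164]
210 259 269 [36, 90, 164]
220 260 269 [36, 89, 165]
230 260 269 [37, 90, 164]
236 261 269 [36, 89, 164]
240 261 268 [36, 89, 164]
241 261 268 [47, 93, 158]
psi 21.818144337271544 [[523.88091243 -26.9173799  134.        ]
 [495.84061748  43.89579249 134.        ]] 76.16274367479267
c 509.9847075233233 8.360610796135795 [509.96376772   8.61780179 134.        ]
```

```bash
python3 - <<'E'
from h import *
a=plan([510,8.5,175],Rt(21.8,0),5,0.4); plan([510,8.5,102],Rt(21.8,0),3,0.4,a)
E
```

```text
[[-0.007, 0.005, 0.063],[-0.001, -0.001, -0.003],0.4],
[[-0.006, 0.005, 0.062],[-0.001, -0.001, -0.003],0.4],
[[-0.006, 0.005, 0.063],[-0.001, -0.001, -0.003],0.4],
[[-0.007, 0.005, 0.062],[-0.001, -0.001, -0.003],0.4],
[[-0.006, 0.005, 0.063],[-0.001, -0.001, -0.003],0.4],
end [510.1   8.5 175. ] angerr 0.21
[[-0.0, 0.0, 0.122],[-0.0, -0.0, -0.0],0.4],
[[-0.0, 0.0, 0.121],[-0.0, -0.0, -0.0],0.4],
[[-0.001, 0.0, 0.122],[-0.0, -0.0, -0.0],0.4],
end [509.9   8.4 102. ] angerr 0.21
```

Call:
{"method": "servo_tool", "body": {
  "deltas": [
    [[-0.007,0.005,0.063],[-0.001,-0.001,-0.003],0.4],
    [[-0.006,0.005,0.062],[-0.001,-0.001,-0.003],0.4],
    [[-0.006,0.005,0.063],[-0.001,-0.001,-0.003],0.4],
    [[-0.007,0.005,0.062],[-0.001,-0.001,-0.003],0.4],
    [[-0.006,0.005,0.063],[-0.001,-0.001,-0.003],0.4],
    [[0,0,0],[0,0,0],0.4],
    [[0,0,0],[0,0,0],0.4]
  ]
}}

```text
time_s: 5.5
eef_pos: [510.4, 8.4, 175.1]
ee_rot: [-0.002, 0.561, 0.828, -0.001]
force: [-0.1, -0.7, -0.3]
grip_width: 0.4
grip_force: 0.0
```

```bash
python3 - <<'E'
from h import *
P,R,s=tool();print(P,s['grip_width'],s['force'])
im=optics.capture('wrist')
m=mask(im,5,18,100,40);ctr=[]
for r in range(100,330):
    c=np.where(m[r,200:320])[0]+200
    if len(c)>5: ctr.append((c[0],c[-1],r))
c=np.array(ctr);print(c[[0,len(c)//2,-1]].tolist())
q=c[len(c)//3:-3];X=onz('wrist',np.c_[(q[:,0]+q[:,1])/2,q[:,2]],134,(P,R,0));k=np.polyfit(X[:,1],X[:,0],1);print('psi',np.degrees(np.arctan(-k[0])),np.polyval(k,8.5),X[-1])
plan([510,8.5,102],Rt(21.8,0),4,0.4)
E
```

```text
[510.35378707   8.37084382 175.08295708] 0.3998697662164813 [-0.14937512 -0.72453166 -0.2535861 ]
[[254, 259, 128], [250, 263, 204], [253, 260, 279]]
psi 21.54583077797846 509.98710203087575 [523.11411377 -24.95175445 134.        ]
[[0.0, -0.0, 0.092],[-0.0, -0.0, -0.0],0.4],
[[0.001, -0.001, 0.091],[-0.0, -0.0, -0.0],0.4],
[[0.0, -0.0, 0.092],[-0.0, -0.0, -0.0],0.4],
[[0.001, -0.0, 0.092],[-0.0, -0.0, -0.0],0.4],
end [510.    8.6 101.9] angerr 0.19
```

Call:
{"method": "servo_tool", "body": {
  "deltas": [
    [[0,-0.001,0.092],[0,0,0],0.4],
    [[0,0,0.092],[0,0,0],0.4],
    [[0,0,0.092],[0,0,0],0.4],
    [[0,0,0.09],[0,0,0],0.4],
    [[0,0,0],[0,0,0],0.4],
    [[0,0,0],[0,0,0],0.2]
  ],
  "squeeze": 45
}}

```text
time_s: 6.15
eef_pos: [510.4, 8.0, 102.2]
ee_rot: [-0.001, 0.561, 0.828, -0.001]
force: [-0.3, 0.2, 1.2]
grip_width: 0.245
grip_force: 0.0
```

Call:
{"method": "servo_tool", "body": {
  "deltas": [
    [[0,0,0],[0,0,0],0],
    [[0,0,0],[0,0,0],0],
    [[0,0,0],[0,0,0],0],
    [[0,0,0],[0,0,0],0],
    [[0,0,0],[0,0,0],0]
  ]
}}

```text
time_s: 6.65
eef_pos: [510.7, 7.9, 102.5]
ee_rot: [-0.001, 0.561, 0.827, -0.0]
force: [-0.8, 0.8, 6.7]
grip_width: 0.071
grip_force: 47.2
```

```bash
python3 - <<'E'
from h import *
s=tool();a=([np.array([510.4,8.5,235]),Rt(21.8,0)])
b=plan([470,180,320],Rt(8,15),7,0,a)
z=-Rt(-6.9,40)[:,2];c=np.array([623.7,364.8,157])
p=c+z*113.5;print(p)
plan(p,Rt(-6.9,40),7,0,b)
E
```

```text
[[0.124, 0.019, -0.061],[-0.024, -0.003, 0.022],0],
[[0.125, 0.016, -0.06],[-0.024, -0.003, 0.022],0],
[[0.125, 0.015, -0.061],[-0.024, -0.003, 0.022],0],
[[0.125, 0.013, -0.061],[-0.024, -0.003, 0.022],0],
[[0.126, 0.01, -0.061],[-0.024, -0.003, 0.022],0],
[[0.125, 0.009, -0.061],[-0.024, -0.003, 0.022],0],
[[0.126, 0.006, -0.061],[-0.024, -0.003, 0.022],0],
end [470.  180.1 320. ] angerr 0.25
[551.27200451 373.56475051 243.94604429]
[[0.129, 0.06, 0.072],[-0.039, -0.011, 0.021],0],
[[0.132, 0.05, 0.074],[-0.039, -0.011, 0.021],0],
[[0.135, 0.042, 0.074],[-0.039, -0.011, 0.021],0],
[[0.137, 0.033, 0.074],[-0.039, -0.011, 0.021],0],
[[0.14, 0.024, 0.073],[-0.039, -0.011, 0.021],0],
[[0.141, 0.014, 0.072],[-0.039, -0.011, 0.021],0],
[[0.144, 0.006, 0.07],[-0.039, -0.011, 0.021],0],
end [551.3 373.7 244. ] angerr 0.12
```

Call:
{"method": "servo_tool", "body": {
  "deltas": [
    [[0,0,-0.04],[0,0,0],0],
    [[0,0,-0.11],[0,0,0],0],
    [[0,0,-0.13],[0,0,0],0],
    [[0,0,-0.14],[0,0,0],0],
    [[0,0,-0.14],[0,0,0],0],
    [[0,0,-0.105],[0,0,0],0]
  ]
}}

```text
time_s: 7.25
eef_pos: [510.5, 7.9, 236.5]
ee_rot: [-0.001, 0.561, 0.828, -0.0]
force: [0.9, -0.3, -1.1]
grip_width: 0.074
grip_force: 46.0
```

Call:
{"method": "servo_tool", "body": {
  "deltas": [
    [[0.124,0.019,-0.061],[-0.024,-0.003,0.022],0],
    [[0.125,0.016,-0.06],[-0.024,-0.003,0.022],0],
    [[0.125,0.015,-0.061],[-0.024,-0.003,0.022],0],
    [[0.125,0.013,-0.061],[-0.024,-0.003,0.022],0],
    [[0.126,0.01,-0.061],[-0.024,-0.003,0.022],0],
    [[0.125,0.009,-0.061],[-0.024,-0.003,0.022],0],
    [[0.126,0.006,-0.061],[-0.024,-0.003,0.022],0]
  ]
}}

```text
time_s: 7.95
eef_pos: [470.0, 180.3, 320.5]
ee_rot: [0.086, 0.653, 0.746, 0.099]
force: [0.1, 0.1, -0.7]
grip_width: 0.074
grip_force: 46.0
```

Call:
{"method": "servo_tool", "body": {
  "deltas": [
    [[0.13,0.06,0.072],[-0.039,-0.011,0.021],0],
    [[0.132,0.05,0.074],[-0.039,-0.011,0.021],0],
    [[0.135,0.042,0.074],[-0.039,-0.011,0.021],0],
    [[0.137,0.033,0.074],[-0.039,-0.011,0.021],0],
    [[0.14,0.024,0.073],[-0.039,-0.011,0.021],0],
    [[0.141,0.014,0.072],[-0.039,-0.011,0.021],0],
    [[0.144,0.006,0.07],[-0.039,-0.011,0.021],0]
  ]
}}

```text
time_s: 8.65
eef_pos: [552.1, 374.3, 243.5]
ee_rot: [0.255, 0.705, 0.622, 0.226]
force: [0.3, -0.3, -0.2]
grip_width: 0.072
grip_force: 46.0
```

Call:
{"method": "servo_tool", "body": {
  "deltas": [
    [[0,0,0],[0,0,0],0],
    [[0,0,0],[0,0,0],0],
    [[0,0,0],[0,0,0],0],
    [[0,0,0],[0,0,0],0]
  ]
}}

```text
time_s: 9.05
eef_pos: [552.3, 372.3, 244.6]
ee_rot: [0.255, 0.705, 0.622, 0.225]
force: [-0.1, 0.9, -1.5]
grip_width: 0.07
grip_force: 46.0
```

```bash
python3 - <<'E'
from h import *
P,R,s=tool();im=optics.capture('wrist');cv2.imwrite('pics/w4.png',im);np.savez('w4.npz',P=P,R=R);print(P,s['joints'].round(2),s['force'])
sd=optics.capture('side');cv2.imwrite('pics/s4.png',sd)
a=cv2.resize(im[100:300,190:340],None,fx=3,fy=3,interpolation=0);b=cv2.resize(sd[100:220,235:315],None,fx=4.3,fy=5,interpolation=0)
cv2.imwrite('pics/c4.png',np.hstack([a,b]));print(np.hstack([a,b]).shape)
plan([551.3,373.6,244],Rt(-6.9,40),1,0)
E
```

```text
[552.34934311 372.34212972 244.61014015] [ 0.58  0.41  1.48 -0.62  0.79  1.04] [-0.12143248  0.91436907 -1.46385097]
(600, 794, 3)
[[0.005, -0.005, -0.003],[-0.003, 0.002, -0.002],0],
end [551.3 373.6 244.1] angerr 0.03
```

View pics/c4.png

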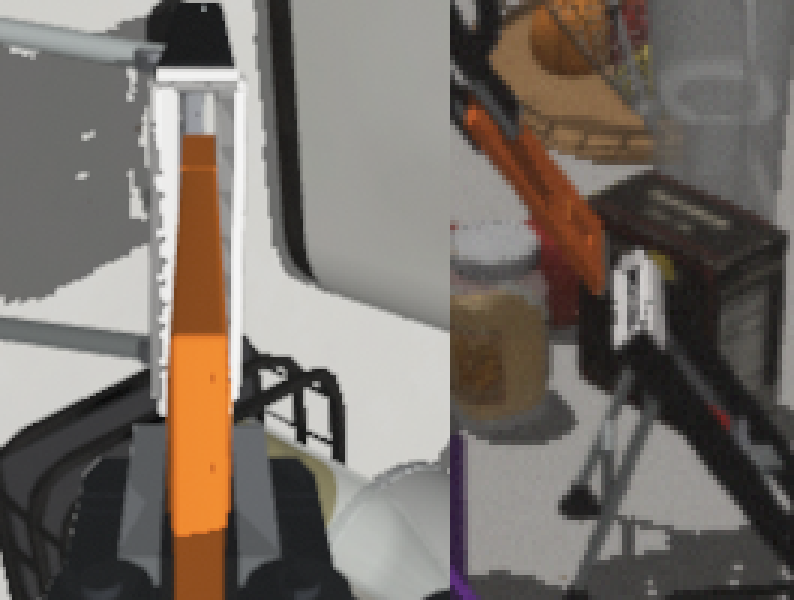

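The crop shows the insert held in line with the slot, comb edge about 25 mm above the mouth. I'll work out the residual offsets in tool axes from this one image.

```bash
python3 - <<'E'
from h import *
im=cv2.imread('pics/w4.png');m=mask(im,5,18,100,40);w=np.load('w4.npz');P,R=w['P'],w['R']
o,_=rays('wrist',[(0,0)],(np.zeros(3),np.eye(3),0))
def tl(px,z): # tool coords at depth z
    o,d=rays('wrist',[px],(np.zeros(3),np.eye(3),0)); return (o+d[0]*(z-o[2])/d[0][2]).round(2)
for r in(140,143,145,147,150,155,160,180,200,208,220,250,270):
    c=np.where(m[r,230:290])[0]+230
    if len(c):print(r,c[0],c[-1])
g=cv2.cvtColor(im,6)
for r in(126,128,130,132,134,136,138,140,150):print(r,g[r,238:274].tolist())
print('col252',g[118:146,254].tolist())
c=np.array([623.7,364.8,157]);print('mouth est tool',(R.T@(c-P)).round(1))
np.set_printoptions(suppress=True)
cx=lambda r:(lambda c:(c[0]+c[-1])/2)(np.where(m[r,230:290])[0]+230)
print('comb corner',tl((cx(146),145),88.5),'plain corner',tl((cx(275),277),-31.5))
E
```

```text
145 251 260
147 251 261
150 251 261
155 250 261
160 250 261
180 249 263
200 248 264
208 247 265
220 246 265
250 246 266
270 245 266
126 [107, 124, 136, 120, 201, 231, 232, 232, 232, 229, 230, 232, 232, 232, 232, 232, 230, 229, 230, 229, 230, 230, 230, 229, 229, 229, 230, 230, 230, 228, 226, 214, 202, 190, 197, 209]
128 [107, 152, 161, 176, 174, 163, 169, 169, 158, 164, 174, 174, 174, 175, 174, 174, 174, 173, 174, 173, 158, 144, 161, 173, 173, 173, 174, 170, 169, 170, 171, 229, 241, 231, 215, 209]
130 [107, 122, 183, 208, 227, 237, 238, 237, 236, 230, 199, 150, 124, 124, 131, 134, 138, 140, 141, 139, 146, 152, 152, 138, 134, 151, 154, 155, 159, 156, 195, 219, 231, 230, 216, 208]
132 [106, 118, 180, 212, 240, 242, 236, 236, 236, 235, 233, 187, 103, 108, 142, 156, 156, 157, 159, 155, 188, 209, 208, 155, 123, 143, 142, 144, 144, 144, 227, 243, 244, 232, 211, 209]
134 [107, 118, 179, 211, 240, 242, 236, 236, 236, 236, 233, 186, 113, 115, 142, 156, 157, 157, 159, 162, 192, 209, 209, 172, 144, 144, 133, 130, 131, 130, 225, 243, 244, 230, 208, 209]
136 [176, 167, 180, 212, 240, 242, 236, 236
[... 231 characters left out ...]
 136, 144, 175, 200, 210, 209, 182, 153, 150, 151, 151, 140, 128, 228, 244, 244, 230, 209, 210]
140 [197, 167, 163, 188, 237, 242, 236, 236, 236, 236, 232, 189, 108, 108, 141, 154, 154, 155, 157, 175, 201, 210, 211, 182, 157, 152, 151, 151, 152, 142, 229, 244, 244, 228, 206, 211]
150 [177, 168, 135, 141, 145, 216, 236, 236, 236, 236, 231, 184, 107, 88, 87, 89, 88, 88, 88, 88, 88, 88, 88, 94, 144, 151, 135, 131, 131, 132, 228, 244, 244, 230, 205, 210]
col252 [29, 28, 34, 41, 130, 219, 240, 242, 230, 168, 174, 160, 138, 146, 156, 156, 157, 155, 156, 155, 155, 155, 154, 155, 154, 154, 138, 98]
mouth est tool [  1.4  -0.8 113.2]
comb corner [35.66 -0.95 88.5 ] plain corner [ 11.04  -0.93 -31.5 ]
```

```bash
python3 - <<'E'
from h import *
np.set_printoptions(suppress=True)
w=np.load('w4.npz');P,R=w['P'],w['R']
for n in('side','top'):
    im=cv2.imread('pics/s4.png') if n=='side' else optics.capture('top')
    if n=='top':cv2.imwrite('pics/t4.png',im)
    o,_=rays(n,[(0,0)]);print(n,'cam in tool',(R.T@(o-P)).round())
    m=mask(im,4,18,140,60)
    # expected location
    k,l,st,ce=cv2.connectedComponentsWithStats(m)
    M=optics.camera_model(n);f=192/np.tan(np.radians(M['vfov']/2));X=np.array(M['R'])@(P+R@np.array([0,0,50]))+M['t'];u=X[:2]/X[2]*f+[M['cx'],M['cy']]
    i=1+np.argmin(np.linalg.norm(ce[1:]-u,axis=1)+(st[1:,4]<30)*1e3);print(u,st[i],ce[i])
    c=max(cv2.findContours((l==i).astype(np.uint8),0,1)[0],key=cv2.contourArea)[:,0]
    a=cv2.approxPolyDP(c.reshape(-1,1,2),1.5,True)[:,0]
    for ty in(2.6,-4.4):
        o,d=rays(n,a);oo=R.T@(o-P);D=d@R;T=oo+D*((ty-oo[1])/D[:,1])[:,None]
        print(ty,np.c_[a,T.round(1)].tolist())
E
```

```text
side cam in tool [-1102.   320.  -317.]
[260.33632354 142.14639862] [238 120  33  39 423] [256.57919622 138.91962175]
2.6 [[239.0, 120.0, -18.1, 2.6, -33.6], [238.0, 125.0, -52.2, 2.6, -34.6], [261.0, 150.0, -49.9, 2.6, 50.3], [263.0, 154.0, -59.9, 2.6, 58.0], [260.0, 157.0, -93.8, 2.6, 47.3], [263.0, 158.0, -81.6, 2.6, 58.2], [260.0, 156.0, -88.5, 2.6, 47.2], [264.0, 154.0, -53.7, 2.6, 61.7], [268.0, 158.0, -51.4, 2.6, 77.1], [270.0, 156.0, -27.1, 2.6, 85.1], [270.0, 144.0, 47.0, 2.6, 85.8], [252.0, 125.0, 39.1, 2.6, 12.8], [249.0, 129.0, -5.8, 2.6, 3.1]]
-4.4 [[239.0, 120.0, 5.8, -4.4, -27.4], [238.0, 125.0, -29.0, -4.4, -28.3], [261.0, 150.0, -26.7, -4.4, 58.4], [263.0, 154.0, -36.9, -4.4, 66.3], [260.0, 157.0, -71.5, -4.4, 55.3], [263.0, 158.0, -59.1, -4.4, 66.5], [260.0, 156.0, -66.2, -4.4, 55.2], [264.0, 154.0, -30.6, -4.4, 70.1], [268.0, 158.0, -28.2, -4.4, 85.8], [270.0, 156.0, -3.5, -4.4, 93.9], [270.0, 144.0, 72.3, -4.4, 94.7], [252.0, 125.0, 64.3, -4.4, 20.1], [249.0, 129.0, 18.4, -4.4, 10.2]]
top cam in tool [-111.  586. -737.]
[209.7472266  180.69030744] [ 185  169   46 
[... 169 characters left out ...]
, -23.8], [192.0, 196.0, 25.0, 2.6, -10.4], [198.0, 195.0, 14.2, 2.6, -4.9], [201.0, 190.0, 11.4, 2.6, 12.1], [207.0, 190.0, -0.2, 2.6, 14.7], [212.0, 193.0, -11.5, 2.6, 7.2], [210.0, 206.0, -14.3, 2.6, -33.3], [222.0, 208.0, -37.6, 2.6, -34.5], [230.0, 174.0, -37.7, 2.6, 78.9]]
-4.4 [[196.0, 169.0, 36.5, -4.4, 90.7], [185.0, 203.0, 35.5, -4.4, -25.9], [190.0, 204.0, 25.5, -4.4, -26.9], [189.0, 200.0, 29.9, -4.4, -15.3], [192.0, 196.0, 26.6, -4.4, -1.7], [198.0, 195.0, 15.7, -4.4, 3.9], [201.0, 190.0, 12.9, -4.4, 21.1], [207.0, 190.0, 1.1, -4.4, 23.7], [212.0, 193.0, -10.3, -4.4, 16.1], [210.0, 206.0, -13.2, -4.4, -24.9], [222.0, 208.0, -36.7, -4.4, -26.1], [230.0, 174.0, -36.8, -4.4, 88.7]]
```

Top view says the plate is straight in the grip (edges at tool x +34.5 and −37.7, parallel), and the thickness direction is lined up to within 0.2 mm. Now I enter the mouth slowly.

Call:
{"method": "servo_tool", "body": {
  "deltas": [
    [[0.004,0,0.04],[0,0,0],0],
    [[0,0,0.04],[0,0,0],0],
    [[0,0,0.02],[0,0,0],0],
    [[0,0,0.02],[0,0,0],0],
    [[0,0,0.02],[0,0,0],0],
    [[0,0,0.02],[0,0,0],0]
  ]
}}

```text
time_s: 9.8
eef_pos: [572.7, 371.4, 218.5]
ee_rot: [0.255, 0.705, 0.623, 0.225]
force: [-0.4, 1.0, -1.6]
grip_width: 0.075
grip_force: 46.0
```

Call:
{"method": "servo_tool", "body": {
  "deltas": [
    [[0,0,0.03],[0,0,0],0],
    [[0,0,0.03],[0,0,0],0],
    [[0,0,0.03],[0,0,0],0],
    [[0,0,0.03],[0,0,0],0]
  ]
}}

```text
time_s: 10.2
eef_pos: [588.0, 369.4, 199.8]
ee_rot: [0.255, 0.705, 0.623, 0.224]
force: [0.2, -0.1, -1.0]
grip_width: 0.073
grip_force: 46.0
```

Call:
{"method": "servo_tool", "body": {
  "deltas": [
    [[0,0,0.04],[0,0,0],0],
    [[0,0,0.04],[0,0,0],0],
    [[0,0,0.04],[0,0,0],0],
    [[0,0,0.04],[0,0,0],0],
    [[0,0,0.04],[0,0,0],0],
    [[0,0,0.02],[0,0,0],0],
    [[0,0,0],[0,0,0],0],
    [[0,0,0],[0,0,0],0]
  ]
}}

```text
time_s: 11.0
eef_pos: [615.5, 366.0, 166.6]
ee_rot: [0.255, 0.705, 0.623, 0.225]
force: [-0.4, -0.4, -0.6]
grip_width: 0.075
grip_force: 46.1
```

```bash
python3 - <<'E'
from h import *
P,R,s=tool();c=np.array([623.7,364.8,157]);print(P,(R.T@(c-P)).round(1),s['force'],s['wrist_torque'],s['joints'].round(2))
im=optics.capture('wrist');cv2.imwrite('pics/w5.png',cv2.resize(im[60:340,130:390],None,fx=2,fy=2))
E
```

```text
[615.5229091  366.0302443  166.55225971] [-0.2  0.3 12.6] [-0.35780124 -0.35099526 -0.59431248] [0.01333743 0.38876445 0.01844701] [ 0.51  0.58  1.43 -0.67  0.65  1.07]
```

View pics/w5.png

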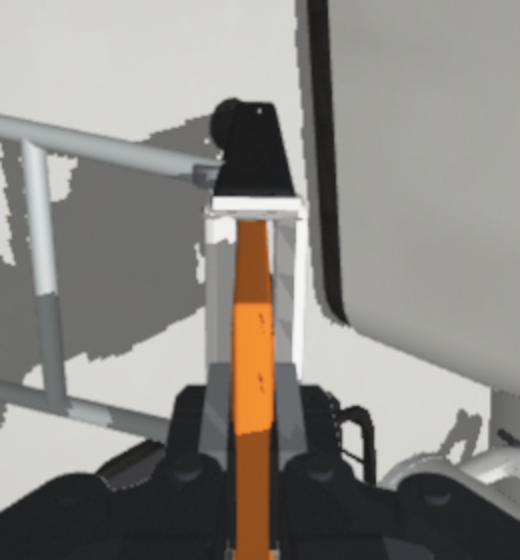

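The insert sits about 76 mm in the slot with no side force. Now I release, back off and shut the fingers to push on its end.

Call:
{"method": "servo_tool", "body": {
  "deltas": [
    [[0,0,0],[0,0,0],0.3],
    [[0,0,0],[0,0,0],0.3],
    [[0,0,0],[0,0,0],0.3],
    [[0,0,-0.1],[0,0,0],0.3],
    [[0,0,-0.1],[0,0,0],0.3],
    [[0,0,-0.1],[0,0,0],0.3]
  ]
}}

```text
time_s: 11.65
eef_pos: [577.0, 370.8, 213.3]
ee_rot: [0.255, 0.705, 0.623, 0.225]
force: [-0.8, 0.0, 0.1]
grip_width: 0.298
grip_force: 0.0
```

Call:
{"method": "servo_tool", "body": {
  "deltas": [
    [[0,0,0],[0,0,0],0],
    [[0,0,0],[0,0,0],0],
    [[0,0,0],[0,0,0],0],
    [[0,0,0],[0,0,0],0],
    [[0,0,0],[0,0,0],0]
  ]
}}

```text
time_s: 12.15
eef_pos: [577.7, 370.6, 211.9]
ee_rot: [0.255, 0.705, 0.623, 0.224]
force: [0.8, -0.7, -0.2]
grip_width: 0.004
grip_force: 0.0
```

```bash
python3 - <<'E'
from h import *
P,R,s=tool();c=np.array([623.7,364.8,157]);print(P,(R.T@(c-P)).round(1),s['force'],s['grip_width'])
im=optics.capture('wrist');t=optics.capture('top')
cv2.imwrite('pics/w6.png',np.hstack([cv2.resize(im[80:340,130:390],None,fx=1.5,fy=1.5),cv2.resize(t[120:220,165:265],(390,390))]))
E
```

```text
[577.71890461 370.55573636 211.89714403] [ 0.   0.7 71.8] [ 0.81394478 -0.69167701 -0.15420609] 0.003941307920177638
```

View pics/w6.png

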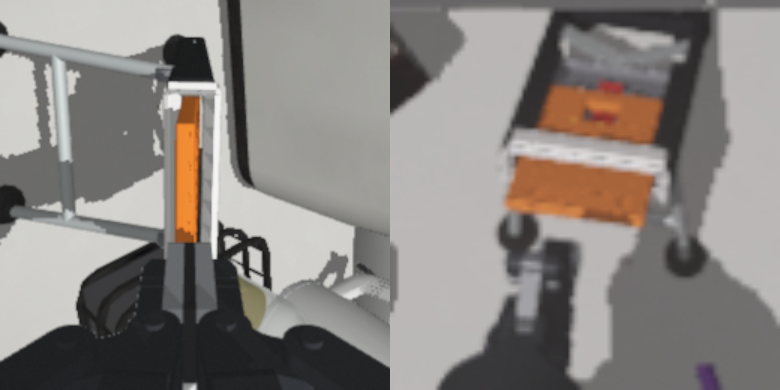

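The wrist view shows the insert's end in line with the shut fingers. The top view shows it in the slot with its window near the tongue, standing about 37 mm out. I'll push gently.

Call:
{"method": "servo_tool", "body": {
  "deltas": [
    [[0,0,0.06],[0,0,0],0],
    [[0,0,0.06],[0,0,0],0],
    [[0,0,0.03],[0,0,0],0],
    [[0,0,0.015],[0,0,0],0],
    [[0,0,0.015],[0,0,0],0],
    [[0,0,0.01],[0,0,0],0]
  ]
}}

```text
time_s: 12.85
eef_pos: [601.7, 368.2, 184.2]
ee_rot: [0.255, 0.705, 0.623, 0.225]
force: [-9.0, 0.8, 10.3]
grip_width: 0.0
grip_force: 6.3
```

Call:
{"method": "servo_tool", "body": {
  "deltas": [
    [[0,0,0.015],[0,0,0],0],
    [[0,0,0.015],[0,0,0],0],
    [[0,0,0.015],[0,0,0],0]
  ]
}}

```text
time_s: 13.15
eef_pos: [607.4, 368.4, 179.4]
ee_rot: [0.255, 0.704, 0.623, 0.227]
force: [-11.1, 1.5, 13.1]
grip_width: 0.0
grip_force: 8.8
```

Call:
{"method": "servo_tool", "body": {
  "deltas": [
    [[0,0,0.015],[0,0,0],0],
    [[0,0,0.015],[0,0,0],0],
    [[0,0,0.015],[0,0,0],0]
  ]
}}

```text
time_s: 13.45
eef_pos: [613.1, 367.5, 172.0]
ee_rot: [0.255, 0.704, 0.623, 0.227]
force: [-9.0, 0.1, 10.1]
grip_width: 0.001
grip_force: 6.8
```

Call:
{"method": "servo_tool", "body": {
  "deltas": [
    [[0,0,0.01],[0,0,0],0],
    [[0,0,0.01],[0,0,0],0]
  ]
}}

```text
time_s: 13.65
eef_pos: [615.7, 367.2, 169.0]
ee_rot: [0.255, 0.704, 0.623, 0.227]
force: [-8.5, 0.7, 10.3]
grip_width: 0.003
grip_force: 6.6
```

```bash
python3 - <<'E'
from h import *
P,R,s=tool();c=np.array([623.7,364.8,157]);print(P,(R.T@(c-P)).round(1),(R.T@s['force']).round(1),s['joints'].round(2))
E
```

```text
[615.72282067 367.19704704 168.98637149] [-1.4 -1.4 14.5] [ -0.3   0.1 -13.4] [ 0.51  0.58  1.43 -0.67  0.65  1.07]
```

Call:
{"method": "servo_tool", "body": {
  "deltas": [
    [[0,0,0.01],[0,0,0],0],
    [[0,0,0.01],[0,0,0],0]
  ]
}}

```text
time_s: 13.85
eef_pos: [618.3, 366.9, 166.0]
ee_rot: [0.255, 0.704, 0.623, 0.227]
force: [-7.6, 0.1, 11.8]
grip_width: -0.002
grip_force: 6.7
```

Call:
{"method": "servo_tool", "body": {
  "deltas": [
    [[0,0,0.005],[0,0,0],0],
    [[0,0,0.005],[0,0,0],0]
  ]
}}

```text
time_s: 14.05
eef_pos: [619.6, 366.3, 163.6]
ee_rot: [0.255, 0.704, 0.623, 0.226]
force: [-12.6, 2.3, 14.6]
grip_width: 0.002
grip_force: 9.5
```

Call:
{"method": "servo_tool", "body": {
  "deltas": [
    [[0,0,0.005],[0,0,0],0],
    [[0,0,0.005],[0,0,0],0]
  ]
}}

```text
time_s: 14.25
eef_pos: [620.7, 366.7, 164.3]
ee_rot: [0.255, 0.704, 0.622, 0.227]
force: [-22.9, -1.9, 25.7]
grip_width: -0.001
grip_force: 17.1
```

```bash
python3 - <<'E'
from h import *
P,R,s=tool();c=np.array([623.7,364.8,157]);print(P,(R.T@(c-P)).round(1),(R.T@s['force']).round(1))
s=optics.capture('side');t=optics.capture('top')
cv2.imwrite('pics/f.png',np.hstack([cv2.resize(s[130:230,240:330],(360,400),interpolation=2),cv2.resize(t[120:200,180:270],(440,400),interpolation=2)]))
E
```

```text
[620.71634026 366.69479423 164.29061096] [-1.5 -2.2  7.6] [ -4.7  -0.7 -34.1]
```

View pics/f.png

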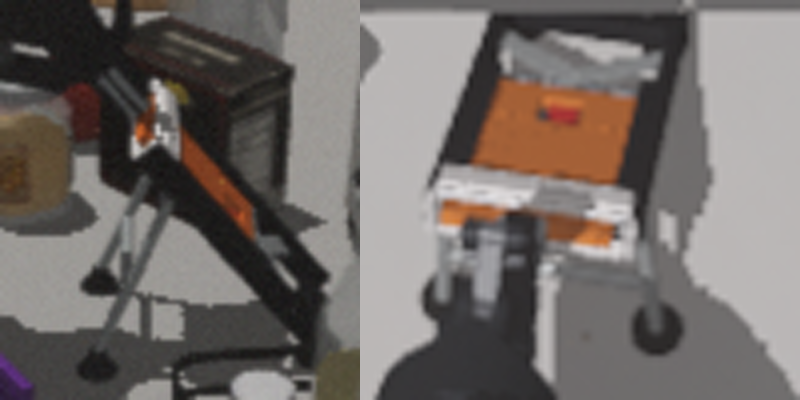

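The picture shows the red tongue standing in the window at about (560,112), and the force rose to 34 N with no motion, so the insert is at the stop. I'll back off.

Call:
{"method": "servo_tool", "body": {
  "deltas": [
    [[0,0,-0.01],[0,0,0],0],
    [[0,0,-0.03],[0,0,0],0],
    [[0,0,-0.1],[0,0,0],0],
    [[0,0,-0.15],[0,0,0],0],
    [[0,0,-0.15],[0,0,0],0],
    [[0,0,-0.1],[0,0,0],0],
    [[0,0,0],[0,0,0],0],
    [[0,0,0],[0,0,0],0]
  ]
}}

```text
time_s: 15.15
eef_pos: [552.3, 373.8, 242.8]
ee_rot: [0.254, 0.705, 0.623, 0.224]
force: [0.2, 0.1, 0.1]
grip_width: -0.003
grip_force: 0.0
```

```bash
python3 - <<'E'
from h import *
P,R,s=tool();c=np.array([623.7,364.8,157]);D=Rt(-6.9,40);print(P,s['force'],s['time_s'])
im=optics.capture('top');t0=cv2.imread('pics/top0.png')
Rd=np.c_[D[:,1],D[:,0],-D[:,2]] # deck x,y,z
def deck(px,x):
    o,d=rays('top',px);oo=Rd.T@(o-c);d=d@Rd;return (oo+d*((x-oo[0])/d[:,0])[:,None]).round(1)
roi=np.s_[115:190,180:265]
m=mask(im,4,18,120,50)[roi];ys,xs=np.where(m);T=deck(np.c_[xs+180,ys+115],3.5);print('orange deck z range',np.percentile(T[:,2],[1,50,99]),'y',np.percentile(T[:,1],[1,99]))
for n,i in(('now',im),('start',t0)):
    h=cv2.cvtColor(i,40)[roi];r=((h[...,0]<4)|(h[...,0]>174))&(h[...,1]>120);ys,xs=np.where(r);print(n,'red',len(xs),deck(np.c_[xs+180,ys+115],3.5)[:,2].min(),deck(np.c_[xs+180,ys+115],3.5)[:,2].max())
# others unmoved: diff at jar/cup and green
print('jar/cup diff',cv2.absdiff(im,t0)[170:245,110:175].mean())
g=mask(im,50,75);g[:200]=0;cc=max(cv2.findContours(g,0,1)[0],key=cv2.contourArea);print('green',cv2.minAreaRect(cc))
E
```

```text
[552.25911355 373.79764074 242.77486263] [0.21365222 0.14687641 0.06349983] 15.15
orange deck z range [-103.43  -53.2    17.  ] y [-35.452  33.682]
now red 15 -86.5 -76.5
start red 67 -90.3 -42.1
jar/cup diff 10.28225641025641
green ((386.8448486328125, 243.13792419433594), (4.858338832855225, 32.695308685302734), 66.80140686035156)
```

```bash
python3 - <<'E'
from h import *
im=optics.capture('side');a=cv2.imread('pics/side0.png')
for n,(x0,y0,x1,y1) in dict(jar=(230,145,262,188),cup=(212,164,236,188)).items():
    r=cv2.matchTemplate(im[y0-10:y1+10,x0-10:x1+10],a[y0:y1,x0:x1],5);_,v,_,l=cv2.minMaxLoc(r);print(n,round(v,2),l[0]-10,l[1]-10)
print(ctrl.finish_job())
E
```

```text
jar 0.99 0 0
cup 0.99 0 0
the job is handed in; nothing more can be done
None
```

The orange insert is fully home in the V-slicer with the red tongue showing in its window, and the gripper is clear. The job was handed in at about 15 s, with a peak push of about 34 N at the end stop. The green insert, honey jar and espresso cup measured unmoved.

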